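# Snap the insulating cap onto the bare terminal of the power box

### The arm

A 6-joint arm with a two-finger parallel gripper is mounted at the origin on the work surface. World frame = base frame: x ahead of the robot, y to its left, z up, the work surface at z = 0. Lengths are in m, angles in rad, forces in N, time in s.
With the tool pointing down it reaches from about 0.35 to 0.725 m from the base axis. Payload 4.3 kg.
Tool frame: the origin (TCP) lies at the centre of the arm's flange, where the gripper is bolted on; the fingertips stand 173 mm ahead of it and the grasp point (between the pads) lies 155 mm ahead of it (bot.nose_length is the distance from the TCP to the fingertips, in m); z points along the fingers, y is the line along which they close (so a half turn about z gives the same grasp; the last joint's range is limited). The gripper opens to 85 mm and grips with 20 to 120 N. Pads are 22 mm wide; open, the fingers measure 114 mm over their backs; the gripper's body (76 mm by 85 mm) begins 54 mm behind the grasp point. The pads swing forward as they close: fully open they stand 13 mm farther back than shut.
Start: joints at [1.074, 0.377, 0.081, 1.274, 0, 1.46], TCP at [0.217, 0.533, 0.405] pointing down, gripper open.
Joint ranges: [-2.72, 2.72], [-0.84, 1.66], [-1.02, 1.22], [-1.77, 2.12], [-1.37, 1.28], [-3.14, 3.14]. Speed limits (rad/s): [2.57, 2.57, 3.14, 3.14, 3.14, 3.14].

### API

Orientations are given as a unit quaternion [x, y, z, w].
In Python, from bench import bot, job, grab_frame, camera_params gives the robot as it stands (bot), with the cameras as plain functions and the job (job).
- The arm moves only by the tool shift_gripper, called after "Request:" by a JSON object that holds its "api" and its "payload", one argument or row to a line. Schema: {"type":"object","properties":{"moves":{"type":"array","items":{"type":"object","properties":{"d":{"type":"array","items":{"type":"number"},"minItems":3,"maxItems":3},"spin":{"type":"number"}},"additionalProperties":false},"minItems":1,"maxItems":20},"jaw":{"type":"number"},"clamp_n":{"type":"number"},"only":{"type":"string"},"quiet":{"type":"boolean"},"lines":{"type":"string"}},"required":["moves"],"additionalProperties":false}. moves is a list of rows, 1 to 20 of them, each an object with the fields d (a list: dx, dy, dz in m), spin (a turn about the tool's z in rad); a field left out counts as zero; each row is the pose to reach, as a shift and turn from the pose commanded when the call began, along the tool's axes at that moment; what a row does not reach only later rows make up. A row lasts 1/10 s, in which the tool goes at most 0.05 m and 0.15 rad, less where a joint would pass 70% of its speed; a pose out of reach is approached as far as the arm can. jaw is the opening from 0.0 (shut) to 1.0 (fully open), set as the call begins (left out keeps the last). The fingers move at their own pace and stop on an object; clamp_n is the grip in N (left out, the last holds). Time passes only in rows, so rows that do not move let the fingers close. The tool returns the time, the measured TCP pose, the force, the opening and the grip force at its end. only (a regular expression) keeps the lines of the reply that match it, lines (a string "A,B") keeps lines A to B, and quiet returns only ok. Input that does not fit is refused with a message, and nothing moves.
- bot.get_obs(): the state, without advancing time (a new reading comes with each control period).
- grab_frame(name): name is "scene" or "top" or "wrist"; returns the picture (420x560x3 uint8, red, green, blue); there is no depth.
- camera_params(name): a dict with "fx", "fy", "cx", "cy" (pixels), "position" and "attitude" of the camera in the world; the wrist camera has in their place "T_tool_cam" (4x4, takes a point from camera to tool coordinates, whose origin is the TCP and whose axes are the flange's). Camera axes: x right, y up, looking along -z (the intrinsics and any distortion apply to the point x, -y, -z); pixel columns grow to the right and rows downward; lengths in m; the calibration is good to about 2 mm. The wrist camera is an equidistant fisheye: a pixel r from the principal point sees the ray r / f radians off the axis. A picture is of the moment at which its call begins: read the wrist's pose just before it. camera_params takes no time and is no camera call.
- job.job_done(): hands the job in; it is judged then, once.
The state is a dict: "t": time; "joint_pos": joint angles; "qvel": joint speeds; "joint_efforts": joint torques, N m; "tool_pos": TCP position; "eef_rot": TCP orientation; "contact_force": force on the tool from outside, world axes, zero at the start; "torque": the same for the moment, N m; "gripper_width": opening from 0.0 (shut) to 1.0 (fully open); "grasp_force": force on a finger pad.
Only numpy, scipy, OpenCV 4.12 (cv2) and the standard library are available. Lean on these libraries where they do the work, as an engineer would, in place of code of your own. Each camera call takes 0.05 s, during which the arm holds its last target. There are 200 camera calls.

### The job

Lift the lid of the grey power box open until it rests back on its stop, then take the loose black socket cap (the one with the finger knob) and press it onto the bare stud inside the box until it clicks over and sits fully down, upright. Keep pressing after the click: the program finishes with the gripper still pushing the cap firmly down on its seat, not letting go. Leave the other things on the bench where they are.

Things in the scene. Friction and masses are not known exactly. Their poses are not given: they have to be found in the camera images.
- power_box: Grey case fixed to the bench, 150 (x) by 220 (y) by 64 mm high, walls and floor 4 mm, closed by a flat lid. Origin: centre of its underside, 2 mm above the work surface (on a thin mat). x points from its front to the hinge side, y left along the hinge, z up. Inside, at x = 0: the bare stud at y = +50 mm; at y = -50 mm a fixed terminal already capped with the same black cap, knob top 56 mm up.
- lid (a joint): Hinge angle of the lid, rad: 0 shut, grows as the front edge lifts up and over away from the robot, 1.9 on its stop (leaning back 19 degrees past vertical). The lid is 150 x 220 x 8 mm, 0.2 kg, free-swinging: below about 1.4 it falls shut, past about 1.6 it falls open onto the stop and stays.
- lid_handle (a point): Middle of the lid's handle: a level round steel bar, 10 mm thick, 90 mm clear between its two posts, parallel to the box's y. With the lid shut it is 38 mm (bar centre) above the lid's upper face and 12 mm back from the lid's front edge; it turns with the lid. From the hinge line it is 138 mm towards the front and 46 mm up.
- lid_hinge (a point): Middle of the hinge line, on the far (box +x) rim; the hinge axis is the box's y. Its axes turn with the lid.
- cap: The loose black cap, upright, open side down, 40 mm high, about 40 g. Below: a round skirt 36 mm across and 24 mm high, hollow from below (20 mm deep, inner lip about 20 mm across at its mouth). On top in the middle: a round finger knob 22 mm across and 16 mm high. It starts on the mat. Origin: centre of its underside; z up along its axis.
- stud: The bare terminal, fixed in the box: a round steel base 33 mm across carrying a brass stud 16 mm across with a tapered tip and four steel spring balls around it (25 mm across the balls). Origin: centre of the base's foot on the box floor; z up.
- stud_seat (a point): Centre of the base's flat top, 16 mm above the box's underside, where the skirt rests: cap fully home = cap origin here. The lip meets the balls with the cap's underside about 13 mm above this point; the push rises to about 8 to 12 N, drops as the lip passes the balls' middle (7 mm above), then stays low until the skirt meets the solid seat.
- stud_tip (a point): Top centre of the brass stud, 18 mm above its seat.
- spacer: Loose plain black round spacer, 30 mm across and 20 mm high, solid, no knob; to be left alone. Origin: centre of its underside.
- spool: Loose solder spool standing on its flange, 56 mm across, 38 mm high; to be left alone. Origin: centre of its underside.
- multimeter: Loose red multimeter lying flat, 170 x 85 x 46 mm; to be left alone. Origin: centre of its underside, x along its length.

How it is judged:
On the way, in this order (a step that is already met when the one before it is completed fails the run):
1. the lid rests open on its stop (value of joint lid above 1.83 rad and velocity of joint lid below 0.2 rad/s), for 0.2 s.
2. the cap has clicked over the balls and is pushed down on its seat (z of cap in the frame of stud_seat below 0.0025 m and horizontal distance between cap and stud_seat below 0.004 m and angle between cap's own z axis and vertical below 0.12 rad and contact force between cap and stud above 3 N), for 0.2 s.
At the end, for the whole second after the job is handed in: The lid is open on its stop (over 1.83 rad); the cap is on the bare stud, underside within 2.5 mm of the seat, within 4 mm of its axis, upright within 0.12 rad and still; the fingers touch it with over 3 N and it is pressed against the seat with over 3 N through the last second (all of step 2 and value of joint lid above 1.83 rad and contact force between the fingers and cap above 3 N and linear speed of cap below 0.02 m/s); the arm keeps its last pose, push and grip.
It fails at once if the spacer, spool or multimeter is moved by more than 30 mm (distance of any of spacer, spool, multimeter from where it was at the start of the episode above 0.03 m).
It fails at once if the cap is pressed against the stud with more than 80 N (contact force between cap and stud above 80 N).
It also fails if it takes over 58 s, if anything falls off the work surface, if the arm or the gripper's body presses on something with over 40 N, if the wrist force passes 120 N, or if a joint passes its speed limit or range.

## Working session

There is one attempt and no reset: what is moved stays moved. The work goes in short steps, Python scripts to look and compute and a tool call to move; the robot and the scene stay as the last step left them, time stands still between calls to the robot, and variables do not carry over. Pictures are saved under pics/ and viewed, at most 10 in all, crops included, and the job is handed in when it is done.

```bash
ls; mkdir -p pics
```

Run:
```python
from bench import bot, job, grab_frame, camera_params
import cv2
o=bot.get_obs();print({k:o[k] for k in('t','tool_pos','eef_rot','contact_force','gripper_width')})
for n in('scene','top'):
    cv2.imwrite(f'pics/{n}0.png',grab_frame(n)[...,::-1]);print(n,camera_params(n))
print(camera_params('wrist'))
```

```text
bench.py
pics
{'t': 0.0, 'tool_pos': array([0.21674687, 0.53225936, 0.40377426]), 'eef_rot': array([ 1.92213232e-01,  9.81352688e-01, -9.41954071e-04, -2.96310856e-04]), 'contact_force': array([-0.56942584, -0.27623661, -0.2635916 ]), 'gripper_width': 0.9986173442863591}
scene {'fx': 480.9169823846702, 'fy': 480.9169823846702, 'cx': 275.36009623486643, 'cy': 205.25431441610408, 'position': array([1.13681661, 0.05856612, 0.85758794]), 'attitude': array([0.19272322, 0.25410951, 0.76938348, 0.55347555])}
top {'fx': 442.74337317111326, 'fy': 442.74337317111326, 'cx': 268.2398029364504, 'cy': 202.56491546679143, 'position': array([ 0.3985591 , -0.0970865 ,  1.03319967]), 'attitude': array([-0.05423331,  0.06869541,  0.70598049, -0.70280241])}
{'fx': 325.19226210127806, 'fy': 325.19226210127806, 'cx': 280.1113622103924, 'cy': 211.85367954681024, 'T_tool_cam': array([[ 4.02683668e-04,  9.62999383e-01,  2.69503294e-01,
         6.90285559e-02],
       [ 9.99999581e-01, -6.09281151e-04,  6.82937379e-04,
         4.22783305e-04],
       [ 8.21871552e-04,  2.69502906e-01, -9.62999225e-01,
         3.00977784e-02],
       [ 0.00000000e+00,  0.00000000e+00,  0.00000000e+00,
         1.00000000e+00]])}
```

View pics/scene0.png

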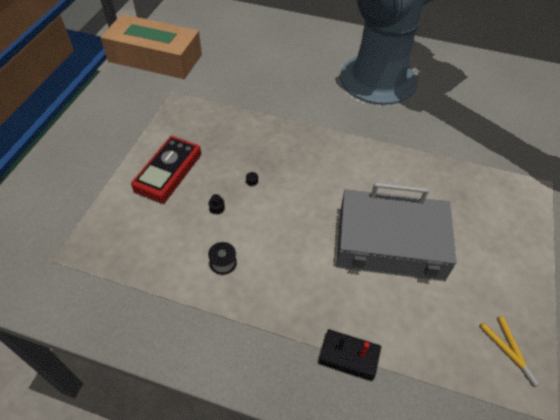

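View pics/top0.png

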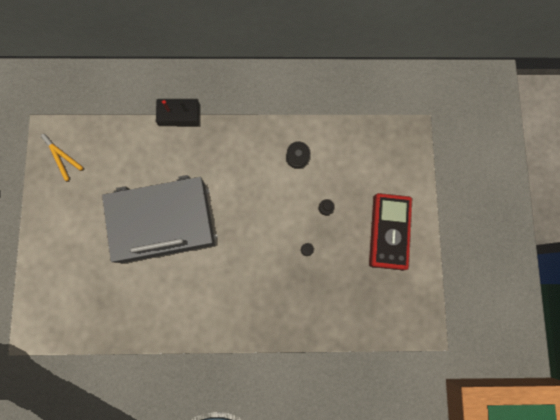

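Scene: handle bar about (375,186)–(427,194), lid about (345,192),(452,200), cap with knob (216,204), spacer (252,179), spool (222,257). Top: handle (133,249)–(185,242), cap (326,207), spacer (307,249), spool (298,155). Now enlarged crops for exact pixels.

Run:
```python
import cv2,numpy as np
t=cv2.imread('pics/top0.png');s=cv2.imread('pics/scene0.png')
def c(im,x,y,w,h,k):return cv2.resize(im[y:y+h,x:x+w],None,fx=k,fy=k,interpolation=cv2.INTER_CUBIC)
A=c(t,95,170,130,100,3);B=c(s,330,175,130,105,3)
C=c(t,301,184,50,50,6);D=c(s,192,180,50,50,6)
o=np.zeros((620,800,3),np.uint8)
o[:300,:390]=A;o[:300,400:790]=B[:300];o[300:600,:300]=C;o[300:600,400:700]=D
o=np.clip(o.astype(float)*1.5,0,255).astype(np.uint8)
cv2.imwrite('pics/c1.png',o[:600])
```

```text
(no output)
```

View pics/c1.png

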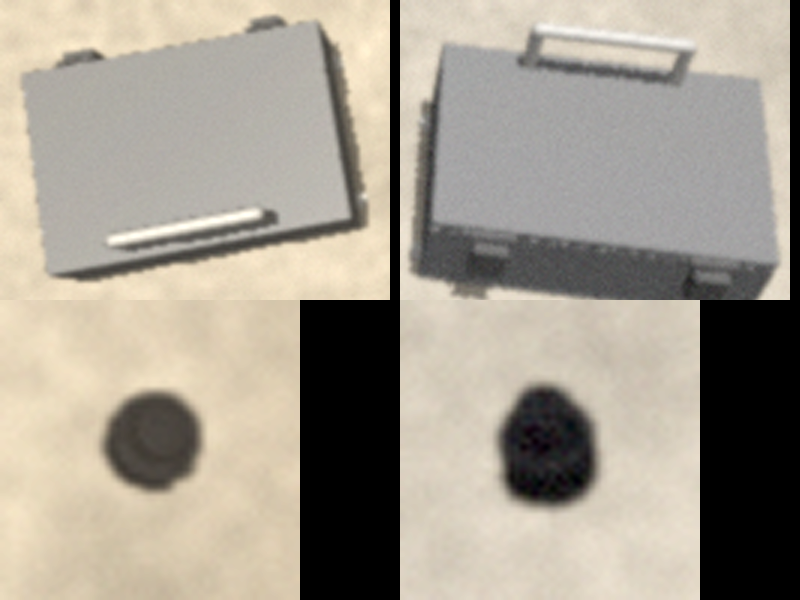

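Corners (crop pixels): top lid (22,73),(318,22),(352,217),(48,274); bar (107,241)–(268,214); scene lid (443,44),(760,80),(775,263),(432,224), bar (535,28)–(693,45); cap skirt centre top (153,440), scene ≈(548,460). Fitting both views.

Create h.py:
```python
import numpy as np
from bench import bot, job, grab_frame, camera_params
from scipy.spatial.transform import Rotation as R
def proj(n,P):
    c=camera_params(n);p=R.from_quat(c['attitude']).inv().apply(np.atleast_2d(P)-c['position'])
    return np.c_[c['cx']+c['fx']*p[:,0]/-p[:,2],c['cy']-c['fy']*p[:,1]/-p[:,2]]
def ray(n,uv,z):
    c=camera_params(n);d=R.from_quat(c['attitude']).apply([(uv[0]-c['cx'])/c['fx'],-(uv[1]-c['cy'])/c['fy'],-1])
    return c['position']+d*(z-c['position'][2])/d[2]
def wpose():
    o=bot.get_obs();return R.from_quat(o['eef_rot']).as_matrix(),np.array(o['tool_pos'])
def wray(uv,z,M,t):
    c=camera_params('wrist');v=np.array([uv[0]-c['cx'],uv[1]-c['cy']]);r=np.hypot(*v);th=r/c['fx']
    d=np.array([v[0]/r*np.sin(th),-v[1]/r*np.sin(th),-np.cos(th)]);T=c['T_tool_cam']
    d=M@T[:3,:3]@d;p=M@T[:3,3]+t;return p+d*(z-p[2])/d[2]
def wproj(P,M,t):
    c=camera_params('wrist');T=c['T_tool_cam'];p=((np.atleast_2d(P)-t)@M-T[:3,3])@T[:3,:3]
    x,y,z=p[:,0],-p[:,1],-p[:,2];r=np.hypot(x,y);th=np.arctan2(r,z)*c['fx']/r
    return np.c_[c['cx']+x*th,c['cy']+y*th]
def box(x,y,yaw,pts):
    return R.from_euler('z',yaw).apply(pts)+[x,y,0]
```

Run:
```python
from h import *
from scipy.optimize import least_squares
f=lambda a,o,k,s:(np.array(a)-s+.5)/k-.5+o
top=f([(22,73),(318,22),(352,217),(48,274),(187.5,227.5)],[95,170],3,[0,0])
sc=f([(775,263),(432,224),(443,44),(760,80),(614,36.5)],[330,175],3,[400,0])
def mod(p):
    x,y,w,z=p
    return box(x,y,w,[(.075,.11,z),(.075,-.11,z),(-.075,-.11,z),(-.075,.11,z),(-.063,0,z+.038)])
g=lambda p:np.r_[proj('top',mod(p))-top,proj('scene',mod(p))-sc].ravel()
r=least_squares(g,[.37,.17,.1,.07],x_scale=[.01,.01,.1,.01]);print(r.x.round(4));print(g(r.x).reshape(-1,2).round(1))
print(bx:=box(*r.x[:3],[(-.063,0,0),(0,.05,0),(.075,0,0)]))
print('cap',ray('top',f((153,440),[301,184],6,[0,300]),.02),ray('scene',f((548,455),[192,180],6,[400,300]),.02))
for n,uv in(('spacer',(307,249)),('spool',(298,155))):print(n,ray('top',uv,.02))
M,t=wpose();print(R.from_matrix(M).as_matrix().round(3),t)
```

```text
[0.5334 0.1271 0.182  0.0723]
[[-0.7  0.2]
 [-0.1 -0.7]
 [-0.2  0.8]
 [-0.6  0.8]
 [-0.8 -0.1]
 [ 0.9  0.8]
 [-1.1 -0.6]
 [-0.8 -0.5]
 [-0.5 -0.3]
 [-1.1  1. ]]
[[0.47144169 0.11571981 0.        ]
 [0.52435312 0.17629522 0.        ]
 [0.60716318 0.14069333 0.        ]]
cap [ 0.56606047 -0.25297164  0.02      ] [ 0.57142282 -0.25009315  0.02      ]
spacer [ 0.46868865 -0.2064      0.02      ]
spool [ 0.69107483 -0.18977871  0.02      ]
[[-0.926  0.377 -0.001]
 [ 0.377  0.926 -0.002]
 [ 0.    -0.002 -1.   ]] [0.21677007 0.53228359 0.40383798]
```

Box fits (0.533,0.127), yaw 0.182, lid top ≈0.072 (expected 0.074), residuals ≤1 px. Going above the handle, fingers to close across the bar.

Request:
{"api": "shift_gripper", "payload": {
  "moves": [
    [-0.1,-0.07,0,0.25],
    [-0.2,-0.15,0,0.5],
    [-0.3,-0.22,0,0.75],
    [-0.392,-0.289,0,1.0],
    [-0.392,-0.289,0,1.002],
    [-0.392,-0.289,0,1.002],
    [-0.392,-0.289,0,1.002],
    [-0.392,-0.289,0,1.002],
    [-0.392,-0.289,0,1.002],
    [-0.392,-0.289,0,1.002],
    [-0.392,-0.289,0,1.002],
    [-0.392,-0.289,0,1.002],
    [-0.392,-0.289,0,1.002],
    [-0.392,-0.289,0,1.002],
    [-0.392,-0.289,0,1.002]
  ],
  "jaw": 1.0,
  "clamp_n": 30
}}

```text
refused: moves[0]: [-0.1, -0.07, 0, 0.25] is not of type 'object' (schema: type "object"). Nothing was moved.
```

I used the wrong layout. The manual says a list of objects, one for each row; once more.

Request:
{"api": "shift_gripper", "payload": {
  "moves": [
    {"d":[-0.1,-0.07,0],"spin":0.25},
    {"d":[-0.2,-0.15,0],"spin":0.5},
    {"d":[-0.3,-0.22,0],"spin":0.75},
    {"d":[-0.392,-0.289,0],"spin":1.0},
    {"d":[-0.392,-0.289,0],"spin":1.002},
    {"d":[-0.392,-0.289,0],"spin":1.002},
    {"d":[-0.392,-0.289,0],"spin":1.002},
    {"d":[-0.392,-0.289,0],"spin":1.002},
    {"d":[-0.392,-0.289,0],"spin":1.002},
    {"d":[-0.392,-0.289,0],"spin":1.002},
    {"d":[-0.392,-0.289,0],"spin":1.002},
    {"d":[-0.392,-0.289,0],"spin":1.002},
    {"d":[-0.392,-0.289,0],"spin":1.002},
    {"d":[-0.392,-0.289,0],"spin":1.002},
    {"d":[-0.392,-0.289,0],"spin":1.002}
  ],
  "jaw": 1.0,
  "clamp_n": 30
}}

```text
t: 1.6
tool_pos: [0.4704, 0.118, 0.4047]
eef_rot: [0.639, 0.769, 0.0, -0.0]
contact_force: [0.3, 0.4, -0.1]
gripper_width: 0.998
grasp_force: 0.0
```

Run:
```python
from h import *
import cv2
M,t=wpose();im=grab_frame('wrist');print(M.round(3),t,bot.get_obs()['joint_pos'])
P=box(.5334,.1271,.182,[(-.063,.045,.112),(-.063,-.045,.112),(-.075,.11,.074),(-.075,-.11,.074)])
print(wproj(P,M,t).round(1))
cv2.imwrite('pics/w1.png',im[...,::-1])
```

```text
[[-0.183  0.983 -0.   ]
 [ 0.983  0.183  0.   ]
 [ 0.    -0.    -1.   ]] [0.47036122 0.11804104 0.40472821] [ 1.14663378e-01  1.94849876e-01 -1.67594334e-01  1.20831825e+00
  1.56058582e-04  1.50161262e+00]
[[281.7 155.7]
 [281.3 258.7]
 [268.5  81.6]
 [269.8 299.5]]
```

View pics/w1.png

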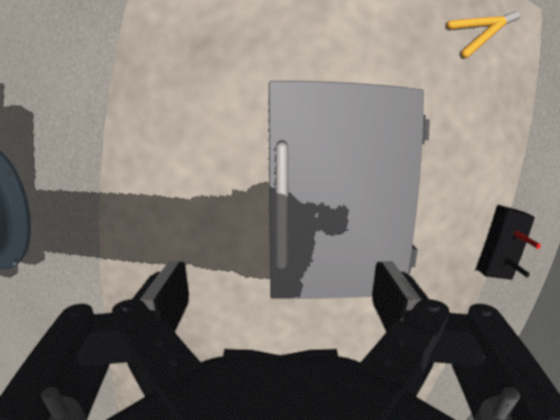

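The lid (269,82)–(271,297) and bar (282,143–268) match the prediction within 2 px. Descend and grip.

Request:
{"api": "shift_gripper", "payload": {
  "moves": [
    {"d":[0,0.001,0.05]},
    {"d":[0,0.001,0.1]},
    {"d":[0,0.001,0.138]},
    {"d":[0,0.001,0.138]},
    {"d":[0,0.001,0.138]}
  ],
  "jaw": 1.0
}}

```text
t: 2.15
tool_pos: [0.4716, 0.1176, 0.2671]
eef_rot: [0.64, 0.769, -0.0, -0.001]
contact_force: [0.7, 0.8, 0.8]
gripper_width: 1.0
grasp_force: 0.0
```

Request:
{"api": "shift_gripper", "payload": {
  "moves": [
    {},
    {},
    {},
    {},
    {},
    {},
    {},
    {}
  ],
  "jaw": 0.0,
  "clamp_n": 30
}}

```text
t: 2.95
tool_pos: [0.4716, 0.1171, 0.2671]
eef_rot: [0.64, 0.768, -0.0, -0.0]
contact_force: [-2.6, -0.7, 5.4]
gripper_width: 0.1
grasp_force: 29.3
```

Run:
```python
import numpy as np
for th in [.2,.4,.6,.8,1.0,1.2,1.4,1.55,1.7,1.8,1.88]:
    a=np.arctan2(.046,-.138)-th;print(th,round(.1455*np.cos(a)+.138,4),round(-(.1455*np.sin(a)-.046),4))
```

```text
0.2 0.0119 -0.0265
0.4 0.0288 -0.0501
0.6 0.0501 -0.0699
0.8 0.0748 -0.0851
1.0 0.1021 -0.095
1.2 0.1309 -0.0993
1.4 0.1599 -0.0978
1.55 0.1811 -0.093
1.7 0.2014 -0.085
1.8 0.2142 -0.078
1.88 0.2238 -0.0715
```

Request:
{"api": "shift_gripper", "payload": {
  "moves": [
    {"d":[0,0.005,-0.014]},
    {"d":[0,0.012,-0.0265]},
    {"d":[0,0.02,-0.039]},
    {"d":[0,0.0288,-0.0501]},
    {"d":[0,0.039,-0.0605]},
    {"d":[0,0.0501,-0.0699]},
    {"d":[0,0.062,-0.078]},
    {"d":[0,0.0748,-0.0851]},
    {"d":[0,0.0748,-0.0851]}
  ],
  "clamp_n": 30
}}

```text
t: 3.85
tool_pos: [0.5457, 0.1308, 0.3538]
eef_rot: [0.64, 0.768, 0.0, 0.0]
contact_force: [-7.6, -1.9, 11.2]
gripper_width: 0.098
grasp_force: 30.7
```

Request:
{"api": "shift_gripper", "payload": {
  "moves": [
    {"d":[0,0.0135,-0.0055]},
    {"d":[0,0.0273,-0.0099]},
    {"d":[0,0.0415,-0.0127]},
    {"d":[0,0.0561,-0.0142]},
    {"d":[0,0.0706,-0.0142]},
    {"d":[0,0.0851,-0.0127]},
    {"d":[0,0.0957,-0.0105]},
    {"d":[0,0.1063,-0.0079]},
    {"d":[0,0.1165,-0.0043]},
    {"d":[0,0.1266,0.0001]},
    {"d":[0,0.133,0.0036]},
    {"d":[0,0.1394,0.0071]},
    {"d":[0,0.1394,0.0071]}
  ],
  "clamp_n": 20
}}

```text
t: 5.15
tool_pos: [0.6831, 0.1561, 0.3439]
eef_rot: [0.64, 0.768, 0.0, -0.0]
contact_force: [0.6, -0.2, 0.3]
gripper_width: 0.103
grasp_force: 30.9
```

Request:
{"api": "shift_gripper", "payload": {
  "moves": [
    {"d":[0,0.004,0.003]},
    {"d":[0,0.007,0.005]},
    {"d":[0,0.007,0.005]},
    {"d":[0,0.007,0.005]}
  ],
  "jaw": 0.28,
  "clamp_n": 20
}}

```text
t: 5.55
tool_pos: [0.6897, 0.1572, 0.3403]
eef_rot: [0.64, 0.768, 0.001, 0.0]
contact_force: [1.8, 0.6, 2.8]
gripper_width: 0.281
grasp_force: 1.4
```

Request:
{"api": "shift_gripper", "payload": {
  "moves": [
    {"d":[0,0,-0.02]},
    {"d":[0,0,-0.04]},
    {"d":[0,0,-0.08]},
    {"d":[0,0,-0.1]},
    {"d":[0,-0.05,-0.13]},
    {"d":[0,-0.1,-0.13]},
    {"d":[0,-0.1,-0.13]}
  ],
  "jaw": 0.28
}}

```text
t: 6.25
tool_pos: [0.5846, 0.1384, 0.4678]
eef_rot: [0.64, 0.769, -0.004, -0.004]
contact_force: [0.1, -0.2, -0.3]
gripper_width: 0.279
grasp_force: 0.0
```

Run:
```python
from h import *
import cv2
M,t=wpose();im=grab_frame('scene');print(M.round(3),t)
cv2.imwrite('pics/s2.png',im[...,::-1])
```

```text
[[-0.181  0.983 -0.012]
 [ 0.983  0.181 -0.002]
 [ 0.001 -0.012 -1.   ]] [0.58455411 0.13839847 0.46775139]
```

View pics/s2.png

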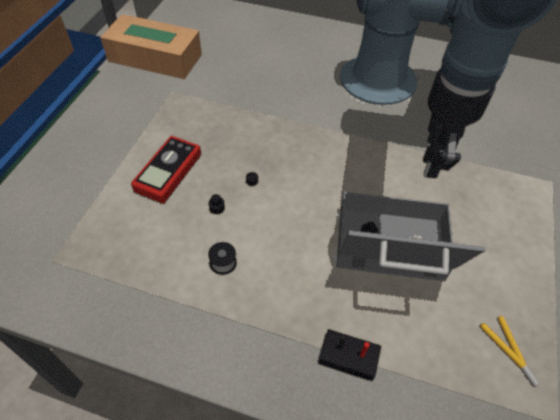

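The lid is open, leaning back over the hinge (bar at (415,258)); cap terminal inside at (369,228). Now measuring the stud from the wrist.

Run:
```python
from h import *
import cv2
M,t=wpose();im=grab_frame('wrist')
P=box(.5334,.1271,.182,[(0,.05,.036),(0,.05,.018),(0,-.05,.058),(-.075,.11,.066),(-.075,-.11,.066),(.075,.11,.066)])
uv=wproj(P,M,t);print(uv.round(1))
u,v=uv[0].astype(int);print(u,v)
o=np.hstack([cv2.resize(im[v-40:v+40,u-40:u+40],(400,400),interpolation=2),cv2.resize(im[v-100:v+100,u-100:u+100],(400,400),interpolation=2)])
cv2.imwrite('pics/w2.png',np.clip(o[...,::-1]*1.3,0,255).astype(np.uint8))
```

```text
[[239.2 140. ]
 [241.  139.2]
 [238.9 222.5]
 [172.6  93.2]
 [183.9 267.5]
 [301.5  89. ]]
239 139
```

View pics/w2.png

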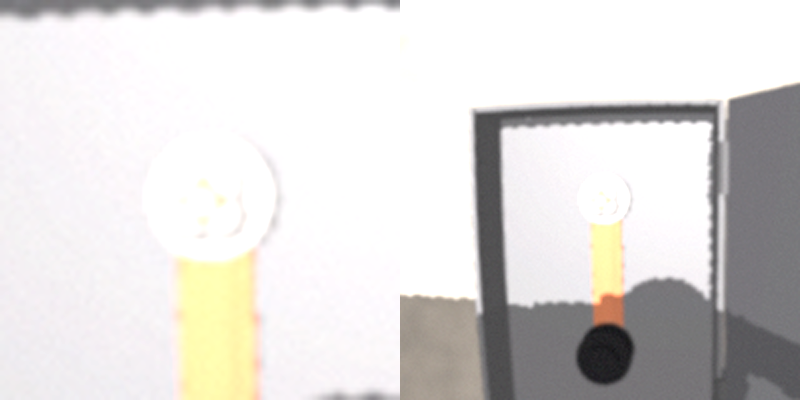

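Stud base disc at crop (210,198) → pixel (241,138.6), predicted (241,139.2): the stud position is confirmed. On to the cap.

Request:
{"api": "shift_gripper", "payload": {
  "moves": [
    {"d":[-0.05,-0.01,0]},
    {"d":[-0.1,-0.02,0]},
    {"d":[-0.15,-0.035,0.02]},
    {"d":[-0.2,-0.045,0.05]},
    {"d":[-0.25,-0.055,0.08]},
    {"d":[-0.29,-0.065,0.11]},
    {"d":[-0.33,-0.075,0.138]},
    {"d":[-0.38,-0.088,0.138]},
    {"d":[-0.38,-0.088,0.138]},
    {"d":[-0.38,-0.088,0.138]},
    {"d":[-0.38,-0.088,0.138]},
    {"d":[-0.38,-0.088,0.138]}
  ],
  "jaw": 0.55,
  "clamp_n": 30
}}

```text
t: 7.55
tool_pos: [0.5743, -0.25, 0.332]
eef_rot: [0.64, 0.769, 0.0, 0.0]
contact_force: [-0.7, 0.5, 0.3]
gripper_width: 0.551
grasp_force: 0.0
```

Run:
```python
from h import *
import cv2
M,t=wpose();im=grab_frame('wrist');print(t)
u,v=wproj([.568,-.252,.03],M,t)[0];print(u,v);u,v=int(u),int(v)
v0=max(v-50,0);o=cv2.resize(im[v0:v0+100,u-50:u+50],(600,600),interpolation=2);print(u-50,v0)
cv2.imwrite('pics/w3.png',np.clip(o[...,::-1]*1.8,0,255).astype(np.uint8))
```

```text
[ 0.57425485 -0.25004307  0.3319675 ]
272.85332554810014 204.56923052672127
222 154
```

View pics/w3.png

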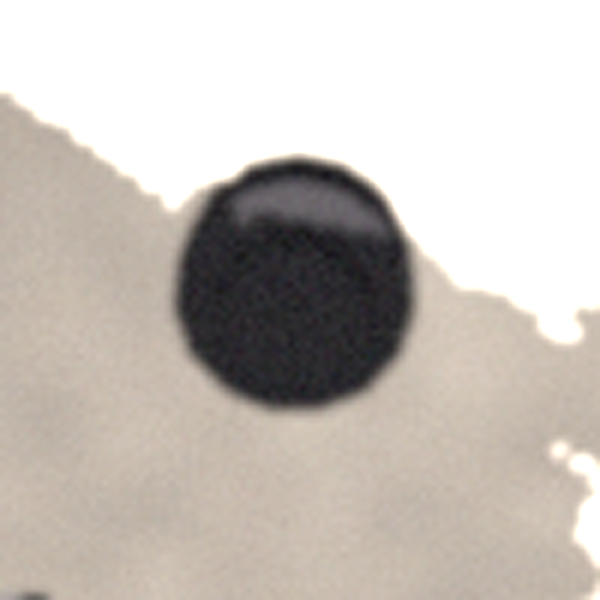

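Cap disc in crop spans x 178–413, y 157–408 (scale 6, offset (222,154)). Fitting its silhouette.

Run:
```python
from h import *
from scipy.optimize import least_squares
M,t=wpose();a=np.linspace(0,6.283,90)
def bb(p):
    Q=[wproj(np.c_[p[0]+r*np.cos(a),p[1]+r*np.sin(a),0*a+z],M,t) for r,z in((.018,.002),(.018,.026),(.011,.042))]
    Q=np.vstack(Q);return np.r_[Q.min(0),Q.max(0)]
m=(np.array([178,157,413,408])+.5)/6-.5+[222,154,222,154]
r=least_squares(lambda p:bb(p)-m,[.57,-.25],x_scale=.01);print(r.x,r.fun)
d=np.r_[r.x,0]-t;d[2]=.026+.173+.002-t[2];print(d@M)
```

```text
[ 0.5660613  -0.25198848] [-0.93870538 -1.34885221  0.92814447  1.35906576]
[-0.00075896 -0.00852497  0.13109331]
```

Request:
{"api": "shift_gripper", "payload": {
  "moves": [
    {"d":[-0.001,-0.0085,0.03]},
    {"d":[-0.001,-0.0085,0.07]},
    {"d":[-0.001,-0.0085,0.105]},
    {"d":[-0.001,-0.0085,0.131]},
    {"d":[-0.001,-0.0085,0.131]},
    {"d":[-0.001,-0.0085,0.131]}
  ],
  "jaw": 0.55
}}

```text
t: 8.2
tool_pos: [0.5656, -0.2522, 0.2014]
eef_rot: [0.639, 0.769, 0.0, -0.0]
contact_force: [0.2, -0.3, 1.1]
gripper_width: 0.551
grasp_force: 0.0
```

Request:
{"api": "shift_gripper", "payload": {
  "moves": [
    {},
    {},
    {},
    {},
    {},
    {}
  ],
  "jaw": 0.0,
  "clamp_n": 60
}}

```text
t: 8.8
tool_pos: [0.5664, -0.2535, 0.2033]
eef_rot: [0.64, 0.768, 0.001, 0.002]
contact_force: [-0.2, 2.0, 6.8]
gripper_width: 0.224
grasp_force: 58.5
```

Request:
{"api": "shift_gripper", "payload": {
  "moves": [
    {"d":[0,0,-0.03]},
    {"d":[0,0,-0.07]},
    {"d":[0.03,0,-0.11]},
    {"d":[0.07,0.005,-0.13]},
    {"d":[0.115,0.01,-0.13]},
    {"d":[0.16,0.015,-0.13]},
    {"d":[0.205,0.02,-0.13]},
    {"d":[0.25,0.025,-0.13]},
    {"d":[0.295,0.028,-0.13]},
    {"d":[0.34,0.032,-0.13]},
    {"d":[0.385,0.036,-0.13]},
    {"d":[0.428,0.038,-0.13]},
    {"d":[0.428,0.038,-0.13]},
    {"d":[0.428,0.038,-0.13]},
    {"d":[0.428,0.038,-0.13]}
  ],
  "clamp_n": 60
}}

```text
t: 10.3
tool_pos: [0.5253, 0.174, 0.3312]
eef_rot: [0.64, 0.768, 0.0, 0.0]
contact_force: [0.0, -0.7, -0.7]
gripper_width: 0.226
grasp_force: 58.7
```

Run:
```python
from h import *
import cv2
M,t=wpose();im=grab_frame('wrist');print(t)
print(wproj([[.5244,.1763,.018],[.5244,.1763,.036],[t[0],t[1],t[2]-.201],[t[0],t[1],t[2]-.177]],M,t))
o=cv2.resize(im[120:420,130:430],(600,600),interpolation=2)
cv2.imwrite('pics/w4.png',np.clip(o[...,::-1]*1.2,0,255).astype(np.uint8))
```

```text
[0.5252868  0.17401551 0.33115547]
[[279.9389855  197.88878685]
 [279.91211242 202.80592147]
 [280.50488442 247.63844032]
 [280.52355134 265.68619293]]
```

View pics/w4.png

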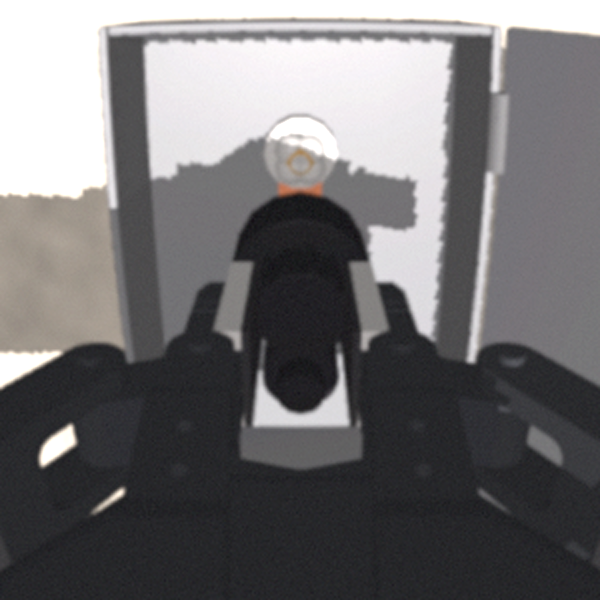

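Stud base centre at pixel (280.5,195), tip (280,200); held cap spans columns 247.5–315, upper edge row 216.5. Compare to prediction to get the cap-to-stud offset.

Run:
```python
from h import *
M,t=wpose();a=np.linspace(0,6.283,90)
for h in(.197,.199,.201,.203):
  for r,z in((.018,0),(.018,.024)):
    q=wproj(np.c_[t[0]+r*np.cos(a),t[1]+r*np.sin(a),0*a+t[2]-h+z],M,t);print(h,z,q.min(0).round(1),q.max(0).round(1))
q=np.array([wray((280.5,195),.018,M,t),wray((280.2,200),.036,M,t)]);print(q,(q-t)@M)
```

```text
0.197 0 [248.2 219.3] [313.  279.1]
0.197 0.024 [243.7 234.4] [317.5 300.7]
0.199 0 [248.5 218.3] [312.6 277.5]
0.199 0.024 [244.1 233. ] [317.1 298.7]
0.201 0 [248.9 217.2] [312.3 276. ]
0.201 0.024 [244.5 231.6] [316.7 296.8]
0.203 0 [249.2 216.2] [312.  274.5]
0.203 0.024 [244.9 230.3] [316.3 294.8]
[[0.52440184 0.17870247 0.018     ]
 [0.52419093 0.17843815 0.036     ]] [[ 5.21729653e-03 -1.95902087e-04  3.13052600e-01]
 [ 4.98883784e-03 -4.41221085e-04  2.95052545e-01]]
```

Run:
```python
from h import *
M,t=wpose()
for dy in(0,.002,.004):
  P=box(.5334-.18*dy,.1271+dy,.182,[(-.075,.11,.066),(.075,.11,.066),(-.071,.106,.006),(.071,.106,.006)])
  print(dy,((wproj(P,M,t)-[130,120])*2).round(0).tolist())
```

```text
0 [[97.0, 28.0], [503.0, 28.0], [145.0, 31.0], [455.0, 31.0]]
0.002 [[97.0, 23.0], [503.0, 22.0], [145.0, 27.0], [455.0, 27.0]]
0.004 [[96.0, 18.0], [503.0, 17.0], [145.0, 23.0], [455.0, 22.0]]
```

Request:
{"api": "shift_gripper", "payload": {
  "moves": [
    {"d":[0.003,-0.0005,0.0]},
    {"d":[0.003,-0.0005,0.03]},
    {"d":[0.003,-0.0005,0.06]},
    {"d":[0.003,-0.0005,0.08]},
    {"d":[0.003,-0.0005,0.09]},
    {"d":[0.003,-0.0005,0.09]},
    {"d":[0.003,-0.0005,0.09]}
  ],
  "clamp_n": 80
}}

```text
t: 11.05
tool_pos: [0.5246, 0.1774, 0.2415]
eef_rot: [0.64, 0.768, 0.0, 0.0]
contact_force: [0.4, -0.0, 0.2]
gripper_width: 0.213
grasp_force: 78.4
```

Request:
{"api": "shift_gripper", "payload": {
  "moves": [
    {"d":[0,0,0.003]},
    {"d":[0,0,0.006]},
    {"d":[0,0,0.008]},
    {"d":[0,0,0.008]},
    {"d":[0,0,0.008]}
  ],
  "clamp_n": 80
}}

```text
t: 11.55
tool_pos: [0.5244, 0.1775, 0.2331]
eef_rot: [0.64, 0.768, 0.0, 0.001]
contact_force: [0.1, -1.0, 0.7]
gripper_width: 0.215
grasp_force: 78.8
```

Request:
{"api": "shift_gripper", "payload": {
  "moves": [
    {"d":[0,0,0.002]},
    {"d":[0,0,0.004]},
    {"d":[0,0,0.006]},
    {"d":[0,0,0.006]},
    {"d":[0,0,0.006]}
  ]
}}

```text
t: 12.05
tool_pos: [0.5246, 0.1775, 0.2276]
eef_rot: [0.64, 0.768, 0.0, 0.001]
contact_force: [-0.7, -2.1, 5.9]
gripper_width: 0.217
grasp_force: 79.3
```

Request:
{"api": "shift_gripper", "payload": {
  "moves": [
    {"d":[0,0,0.002]},
    {"d":[0,0,0.004]},
    {"d":[0,0,0.006]},
    {"d":[0,0,0.006]},
    {"d":[0,0,0.006]}
  ]
}}

```text
t: 12.55
tool_pos: [0.5237, 0.1775, 0.2197]
eef_rot: [0.64, 0.768, -0.001, -0.0]
contact_force: [2.3, -2.3, -7.0]
gripper_width: 0.212
grasp_force: 78.4
```

Request:
{"api": "shift_gripper", "payload": {
  "moves": [
    {"d":[0,0,0.001]},
    {"d":[0,0,0.002]},
    {"d":[0,0,0.002]},
    {"d":[0,0,0.002]}
  ]
}}

```text
t: 12.95
tool_pos: [0.5236, 0.1774, 0.2195]
eef_rot: [0.64, 0.768, -0.0, 0.0]
contact_force: [-2.0, -4.6, 7.3]
gripper_width: 0.218
grasp_force: 79.7
```

Request:
{"api": "shift_gripper", "payload": {
  "moves": [
    {"d":[0,0,0.001]},
    {"d":[0,0,0.002]},
    {"d":[0,0,0.002]},
    {"d":[0,0,0.002]}
  ]
}}

```text
t: 13.35
tool_pos: [0.5235, 0.1774, 0.2193]
eef_rot: [0.64, 0.768, -0.0, 0.0]
contact_force: [-6.3, -5.7, 19.7]
gripper_width: 0.214
grasp_force: 81.2
```

Solid stop at TCP z 0.2193 (cap underside ≈0.018 = seat) with ~20 N. Quick check before handing in.

Request:
{"api": "shift_gripper", "payload": {
  "moves": [
    {},
    {},
    {},
    {},
    {}
  ]
}}

```text
t: 13.85
tool_pos: [0.5235, 0.1774, 0.2193]
eef_rot: [0.64, 0.768, -0.0, 0.0]
contact_force: [-6.5, -5.7, 18.9]
gripper_width: 0.214
grasp_force: 81.2
```

Run:
```python
from h import *
import cv2
a=grab_frame('wrist')[120:420,80:480];b=grab_frame('scene')[100:300,150:500]
o=np.vstack([a[:,:400],cv2.resize(b,(400,229))]);cv2.imwrite('pics/f.png',np.clip(o[...,::-1]*1.4,0,255).astype(np.uint8))
```

```text
(no output)
```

View pics/f.png

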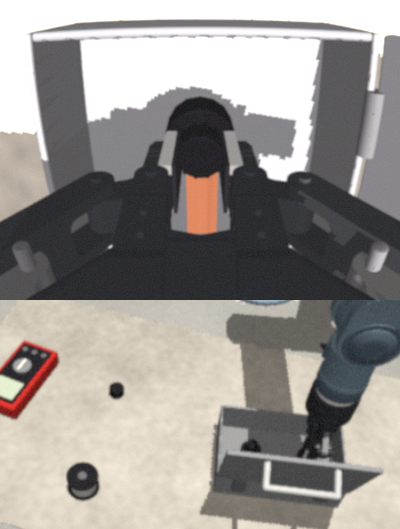

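The cap sits upright in the grip over the stud (wrist view, about (200,130)). The lid is open, and the spacer, spool and multimeter have not moved. Handing in.

```bash
python3 -c "
from bench import bot, job, grab_frame, camera_params
print(job.job_done())"
```

```text
the job is handed in; nothing more can be done
None
```

I handed the job in at about 14 s with the lid open on its stop and the cap clicked onto the stud, seated, and held down at about 19 N by the gripper; the hand-in returned no verdict.

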